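# Bench bottles back on their own coasters

### The arm

A 6-joint arm with a two-finger parallel gripper is mounted at the origin on a cart in front of the work surface, level with it; the furniture and walls round the work are solid. World frame = base frame: x ahead of the robot, y to its left, z up, the work surface at z = 0. Lengths are in m, angles in rad, forces in N, time in s.
With the tool pointing down it reaches from about 0.3 to 0.85 m from the base axis. Payload 4.2 kg.
Tool frame: the origin (TCP) lies midway between the tips of the shut fingers; the grasp point (between the pads) lies 19 mm behind it; z points along the fingers, y is the line along which they close (so a half turn about z gives the same grasp; the last joint's range is limited). The gripper opens to 91 mm and grips with 3 to 60 N. Pads are 32 mm wide; open, the fingers measure 118 mm over their backs; the gripper's body (76 mm by 178 mm) begins 60 mm behind the grasp point.
Start: joints at [1.251, 0.32, 1.565, -0, 1.257, -0.02], TCP at [0.17, 0.549, 0.214] pointing down, gripper open.
Joint ranges: [-3.11, 3.11], [-0.84, 2.01], [0.21, 2.61], [-1.34, 4.49], [0.05, 2.63], [-2.56, 2.56]. Speed limits (rad/s): [2.57, 2.57, 3.14, 3.14, 3.14, 3.14].

### API

Orientations are given as a unit quaternion [w, x, y, z].
In Python, from workcell import env, get_image, workorder gives the robot as it stands.
- The arm moves only by the tool servo_tool, never from a script. Its argument "plan" is a list of rows, each an object of numbers: "hand": the opening, from 0 (shut) to 1 (fully open); "dx", "dy", "dz": the shift along the tool's x, y, z in m; "roll": the turn about the tool's z in degrees. A call has 1 to 8 rows; each row is the pose to reach, as a shift and turn from the pose commanded when the call began, along the tool's axes at that moment; what a row does not reach only later rows make up. A row lasts 1/10 s, in which the tool goes at most 50 mm and 8.59 degrees, less where a joint would pass 70% of its speed; a pose out of reach is approached as far as the arm can. A call with a gripper value outside its range is refused whole. The fingers move at their own pace and stop on an object; "grip_force" is the grip in N (left out, the last holds). Time passes only in rows, so rows that repeat a pose let the fingers close. It gives the time, the measured TCP pose, the force, the opening and the grip force at its end, in the units of the state.
- env.read_state(): the state, without advancing time (a new reading comes with each control period).
- get_image(name): name is "scene" or "side" or "wrist"; returns a dict with "img" (420x560x3 uint8, blue, green, red), "fx", "fy", "cx", "cy" (pixels), "T" (4x4, takes a point from camera to world coordinates); the wrist camera has in their place "hand_eye" (4x4, takes a point from camera to tool coordinates, whose origin is the TCP and whose axes are the flange's). Camera axes: x right, y down, z forward; pixel columns grow to the right and rows downward; lengths in m; the calibration is good to about 2 mm. A picture is of the moment at which its call begins: read the wrist's pose just before it. There is no depth.
- workorder.sign_off(): hands the job in; it is judged then, once.
The state is a dict: "clock": time; "joint_pos": joint angles; "joint_vel": joint speeds; "effort": joint torques, N m; "tool_pos": TCP position; "eef_rot": TCP orientation; "force": force on the tool from outside, world axes, zero at the start; "wrist_torque": the same for the moment, N m; "gripper_width": finger opening in m; "grip_force": force on a finger pad.
Only numpy, scipy, OpenCV 4.12 (cv2) and the standard library are available. Lean on these libraries where they do the work, as an engineer would, in place of code of your own. Each camera call takes 0.05 s, during which the arm holds its last target. There are 200 camera calls.

### The job

The four bottles and jars on the dark wooden coasters have been mixed up, each standing on another's coaster. Swap them round, using free table in between, so that the wide jar of green liquid stands on the round coaster, the square white bottle with the red cap on the square coaster, the round blue bottle with the white cap on the oblong coaster and the slim whitish bottle with the white cap on the triangular coaster, each upright in the middle of its coaster, flat on the floor inside the rim. Keep them upright all the while, and leave the tall jar with the dark blue lid and the roll of copper foil tape where they are.

Things in the scene. Friction and masses are not known exactly. Their poses are not given: they have to be found in the camera images.
- wide_jar: Loose; origin: centre of its underside, z up along its axis. At the start it stands upright inside the rim of a wrong coaster, within 5 mm of its centre. Squat round glass jar of green liquid with a broad tan lid; 58 mm diameter, body straight to 57 mm, then slightly narrower up to the lid (56 mm), 87 mm tall in all. Grip round the body, 25 to 55 mm above its underside. About 0.2 kg.
- square_bottle: Loose; origin: centre of its underside, z up along its axis. At the start it stands upright inside the rim of a wrong coaster, within 5 mm of its centre. White bottle with a red screw cap; squarish body with rounded corners, 51 mm across flats, x and y axes square to the flat sides; body straight from 0 to about 45 mm, sloping shoulders above that up to 69 mm, cap 30 mm wide, 85 mm tall in all. Grip across two flat sides, 25 to 42 mm above its underside. About 0.06 kg.
- round_bottle: Loose; origin: centre of its underside, z up along its axis. At the start it stands upright inside the rim of a wrong coaster, within 5 mm of its centre. Round blue bottle with a white cap; 42 mm diameter, body straight to about 45 mm and shoulders above, 88 mm tall in all. Grip round the body 25 to 42 mm above its underside. About 0.07 kg.
- slim_bottle: Loose; origin: centre of its underside, z up along its axis. At the start it stands upright inside the rim of a wrong coaster, within 5 mm of its centre. Slim whitish round bottle with a white cap; 34 mm diameter, body straight to about 50 mm and shoulders above, 100 mm tall in all. Grip round the body 25 to 45 mm above its underside. About 0.07 kg.
- round_coaster: Fixed to the table, dark wood, 4 mm thick floor with a raised rim 4 mm thick whose top is 9 mm above the table. Origin: centre of its underside, on the table; z up. Round, 92 mm outside and 84 mm inside the rim. The wide jar's own coaster.
- square_coaster: Fixed to the table, dark wood, 4 mm thick floor with a raised rim 4 mm thick whose top is 9 mm above the table. Origin: centre of its underside, on the table; z up. Square, 88 mm outside and 80 mm inside the rim, sides along its x and y. The square bottle's own coaster.
- oblong_coaster: Fixed to the table, dark wood, 4 mm thick floor with a raised rim 4 mm thick whose top is 9 mm above the table. Origin: centre of its underside, on the table; z up. Oblong rectangle, 84 mm along its x by 128 mm along its y outside, 76 x 120 mm inside. The round blue bottle's own coaster.
- triangle_coaster: Fixed to the table, dark wood, 4 mm thick floor with a raised rim 4 mm thick whose top is 9 mm above the table. Origin: centre of its underside, on the table; z up. Equal-sided triangle, one corner pointing along its +x; inner faces of the rim 36 mm from its centre, outer faces 40 mm, corners about 79 mm from its centre. Origin at the triangle's centre. The slim bottle's own coaster.
- tall_jar: Bystander, to be left alone: loose glass jar with a dark blue lid, 52 mm diameter, 104 mm tall, standing on the table; origin: centre of its underside.
- foil_roll: Bystander, to be left alone: loose copper-coloured roll of foil tape lying flat on the table, 62 mm diameter, 8 mm high; origin: centre of its underside.
There are look-alikes about, which are no part of the job. There is more than one size of the wide_jar; the one meant has the size given above.

How it is judged:
By the outcome, as a careful person would: the job done as asked, in the order asked, and still so for the second after the job is handed in, with the robot touching nothing.
It also fails if it takes over 141 s, if anything falls off the work surface, if the arm or the gripper's body presses on something with over 40 N, if the wrist force passes 120 N, or if a joint passes its speed limit or range.

## Working session

There is one attempt and no reset: what is moved stays moved. The work goes in short steps, Python scripts to look and compute and a tool call to move; the robot and the scene stay as the last step left them, time stands still between calls to the robot, and variables do not carry over. Pictures are saved under pics/ and viewed, at most 14 in all, crops included, and the job is handed in when it is done.

Besides the shell and the picture viewer there is one more tool, called in YAML: its name, and indented under it one key for each argument. servo_tool: Moves the arm, as the interface text tells. Its arguments: {"type":"object","properties":{"plan":{"type":"array"},"grip_force":{"type":"number"}},"required":["plan"]}

```bash
mkdir -p pics; ls
python3 - <<'E'
from workcell import env,get_image
import cv2,numpy as np
s=env.read_state();print({k:np.round(s[k],3).tolist() for k in("clock","tool_pos","eef_rot","gripper_width")})
for n in("scene","side","wrist"):
    d=get_image(n);cv2.imwrite(f"pics/{n}0.png",d["img"])
    print(n,d["fx"],d["cx"],d["cy"],np.round(d.get("T",d.get("hand_eye")),3).tolist())
E
```

```text
pics
{'clock': 0.0, 'tool_pos': [0.17, 0.549, 0.213], 'eef_rot': [-0.0, 0.149, 0.989, -0.001], 'gripper_width': 0.091}
scene 466.93586253411945 282.35815466892376 215.21315168773432 [[0.455, -0.412, 0.789, -0.195], [-0.89, -0.193, 0.413, -0.457], [-0.018, -0.891, -0.454, 0.491], [0.0, 0.0, 0.0, 1.0]]
side 497.58169863995073 276.49685702729863 202.92273403635866 [[-0.987, -0.097, 0.126, 0.502], [-0.157, 0.494, -0.855, 0.777], [0.021, -0.864, -0.503, 0.511], [0.0, 0.0, 0.0, 1.0]]
wrist 364.5358894711109 281.47949930506326 207.117486287755 [[0.0, -0.966, -0.259, 0.074], [1.0, 0.0, 0.0, 0.001], [0.0, -0.259, 0.966, -0.17], [0.0, 0.0, 0.0, 1.0]]
```

View pics/scene0.png

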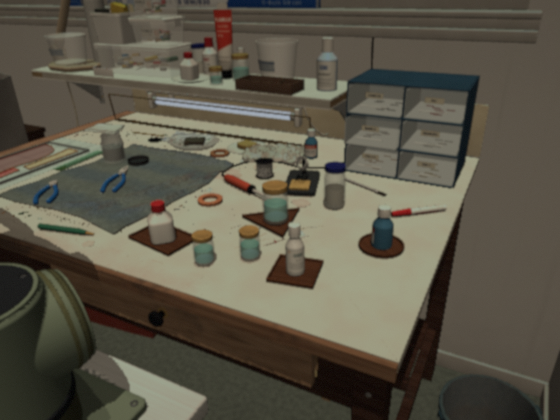

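View pics/side0.png

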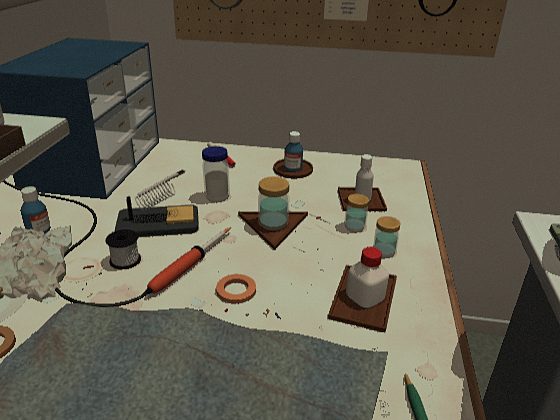

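The scene view shows the wide jar on the triangle (275,205), the square bottle on the oblong (161,228), the slim bottle on the square (295,255) and the blue bottle on the round (382,232). The tall jar is at (335,187), the copper ring at (210,199), and two small look-alike jars are at (203,247) and (249,242). The side view agrees.

```bash
cat > h.py <<'E'
from workcell import env,get_image
import cv2,numpy as np
from scipy.spatial.transform import Rotation as R
def look(n):
    s=env.read_state();d=get_image(n)
    if n=="wrist":
        T=np.eye(4);q=s["eef_rot"];T[:3,:3]=R.from_quat([q[1],q[2],q[3],q[0]]).as_matrix();T[:3,3]=s["tool_pos"];d["T"]=T@d["hand_eye"]
    return d
def plane(d,px,z):
    px=np.asarray(px,float).reshape(-1,2)
    r=np.c_[(px[:,0]-d["cx"])/d["fx"],(px[:,1]-d["cy"])/d["fy"],np.ones(len(px))]@d["T"][:3,:3].T
    o=d["T"][:3,3];return (o+r*((z-o[2])/r[:,2])[:,None])[:,:2]
def project(d,p):
    p=np.asarray(p,float).reshape(-1,3);c=(p-d["T"][:3,3])@d["T"][:3,:3]
    return np.c_[d["fx"]*c[:,0]/c[:,2]+d["cx"],d["fy"]*c[:,1]/c[:,2]+d["cy"]]
def brown(d):
    b,g,r=[d["img"][...,i].astype(int) for i in range(3)]
    return ((r<90)&(r>b+12)&(r>25)&(g<60)).astype(np.uint8)
E
python3 - <<'E'
from h import *
P={"tri/wide":((275,187,.087),(273,185,.087)),"obl/sq":((157,205,.089),(371,253,.089)),"sq/slim":((294,228,.104),(366,159,.104)),
"rnd/blue":((385,210,.092),(294,135,.092)),"tall":((335,169,.104),(215,153,.104)),"foil":((210,199,.004),(236,288,.004)),"small1":((203,235,.06),(387,223,.06)),"small2":((249,231,.06),(357,199,.06))}
S=look("scene");D=look("side")
for k,(a,b) in P.items(): print(k,plane(S,a[:2],a[2]).round(3),plane(D,b[:2],b[2]).round(3))
for n,d in(("scene",S),("side",D)):
    m=cv2.morphologyEx(brown(d),cv2.MORPH_CLOSE,np.ones((5,5)))
    for c in cv2.findContours(m,0,2)[0]:
        if cv2.contourArea(c)>250:
            x,y=c[:,0].mean(0)
            w=(plane(d,c[:,0],.007)*1000).astype(np.float32);r=cv2.minAreaRect(w)
            if 0.1<r[0][0]/1000<0.9 and max(r[1])<200:print(n,int(x),int(y),np.round(r[0]),np.round(r[1]),round(r[2]))
E
```

```text
tri/wide [[ 0.621 -0.014]] [[ 0.625 -0.007]]
obl/sq [[0.438 0.156]] [[0.451 0.175]]
sq/slim [[ 0.444 -0.146]] [[ 0.46  -0.116]]
rnd/blue [[ 0.602 -0.262]] [[ 0.616 -0.236]]
tall [[ 0.733 -0.108]] [[ 0.753 -0.084]]
foil [[0.655 0.189]] [[0.65  0.188]]
small1 [[0.418 0.033]] [[0.42  0.041]]
small2 [[ 0.469 -0.038]] [[ 0.472 -0.033]]
scene 294 272 [ 457. -141.] [92. 86.] 10
scene 382 245 [ 618. -258.] [ 89. 103.] 81
scene 160 239 [450. 165.] [131.  85.] 80
scene 272 222 [615.   7.] [133. 115.] 12
side 477 357 [305. 272.] [195.  55.] 70
side 361 300 [453. 174.] [135.  84.] 80
side 181 272 [744. 163.] [163.  28.] 62
side 272 229 [618.  17.] [135. 124.] 11
side 363 199 [ 460. -132.] [ 89. 100.] 10
side 291 166 [ 618. -263.] [ 90. 136.] 2
```

```bash
cat >> h.py <<'E'
def cur():
    s=env.read_state();q=s["eef_rot"];M=R.from_quat([q[1],q[2],q[3],q[0]]).as_matrix()
    return np.array(s["tool_pos"]),M
def go(x,y,z,yaw,p=None):
    "shift for TCP target, yaw = world direction of the tool y axis, deg"
    p0,M=cur();d=M.T@(np.array([x,y,z])-p0)
    y0=np.degrees(np.arctan2(M[1,1],M[0,1]));r=-((yaw-y0+90)%180-90)
    print("dx dy dz",d.round(4),"roll",round(r,1),"rows",np.ceil(max(np.linalg.norm(d)/.05,abs(r)/8.59)),"yaw0",round(y0,1),"p",p0.round(4),"tilt",M[2].round(3))
E
python3 -c "
from h import *
go(.45,.165,.22,80)"
```

```text
dx dy dz [-0.3812 -0.2842 -0.0062] roll -7.2 rows 10.0 yaw0 72.8 p [0.1697 0.5492 0.2136] tilt [ 0.    -0.001 -1.   ]
```

servo_tool:
  plan:
    - {"dx": -0.381,"dy": -0.284,"dz": -0.006,"roll": -7.2,"hand": 1}
    - {"dx": -0.381,"dy": -0.284,"dz": -0.006,"roll": -7.2,"hand": 1}
    - {"dx": -0.381,"dy": -0.284,"dz": -0.006,"roll": -7.2,"hand": 1}
    - {"dx": -0.381,"dy": -0.284,"dz": -0.006,"roll": -7.2,"hand": 1}
    - {"dx": -0.381,"dy": -0.284,"dz": -0.006,"roll": -7.2,"hand": 1}
    - {"dx": -0.381,"dy": -0.284,"dz": -0.006,"roll": -7.2,"hand": 1}
    - {"dx": -0.381,"dy": -0.284,"dz": -0.006,"roll": -7.2,"hand": 1}
    - {"dx": -0.381,"dy": -0.284,"dz": -0.006,"roll": -7.2,"hand": 1}

```text
clock: 1.05
tool_pos: [0.4064, 0.2245, 0.2192]
eef_rot: [0.0, 0.087, 0.996, 0.0]
force: [0.6, 0.4, 0.2]
gripper_width: 0.0914
grip_force: 0.0
```

```bash
python3 -c "
from h import *
go(.45,.165,.22,80)"
```

```text
dx dy dz [-0.0532 -0.0511 -0.0008] roll 0.0 rows 2.0 yaw0 80.0 p [0.4064 0.2245 0.2192] tilt [-0.001  0.001 -1.   ]
```

servo_tool:
  plan:
    - {"dx": -0.053,"dy": -0.051,"dz": 0,"roll": 0,"hand": 1}
    - {"dx": -0.053,"dy": -0.051,"dz": 0,"roll": 0,"hand": 1}
    - {"dx": -0.053,"dy": -0.051,"dz": 0,"roll": 0,"hand": 1}

```text
clock: 1.35
tool_pos: [0.4505, 0.1645, 0.2189]
eef_rot: [0.0, 0.089, 0.996, -0.0]
force: [-0.5, 0.6, -0.5]
gripper_width: 0.0915
grip_force: 0.0
```

```bash
python3 -c "
from h import *
go(.45,.165,.22,80)
d=look('wrist');cv2.imwrite('pics/w1.png',d['img']);np.save('pics/w1T.npy',d['T'])"
```

```text
dx dy dz [ 0.0006  0.0004 -0.0011] roll -0.2 rows 1.0 yaw0 79.8 p [0.4505 0.1645 0.2189] tilt [-0.001 -0.    -1.   ]
```

View pics/w1.png

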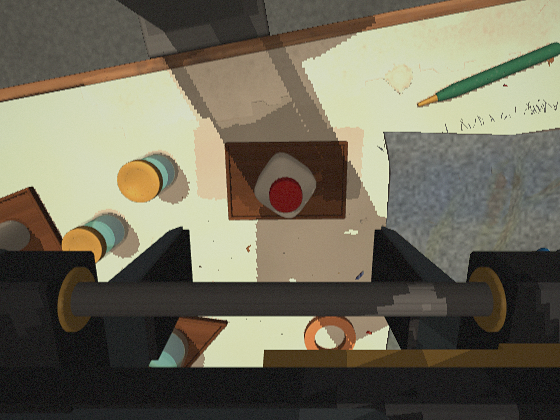

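The wrist view shows the oblong coaster centred at about (287,181), with the square bottle on it (red cap at 286,194). The bottle is turned about 45° to the image. Small jars at the left, copper ring at (330,335).

```bash
cat >> h.py <<'E'
def comp(mask,near,close=3,amin=60):
    "contour of the component nearest pixel `near`"
    m=cv2.morphologyEx(mask.astype(np.uint8),cv2.MORPH_CLOSE,np.ones((close,close)))
    cs=[c for c in cv2.findContours(m,0,2)[0] if cv2.contourArea(c)>amin]
    return min(cs,key=lambda c:np.linalg.norm(np.array(cv2.minEnclosingCircle(c)[0])-near))
def rect(d,c,z):
    r=cv2.minAreaRect((plane(d,c[:,0],z)*1000).astype(np.float32));return np.round(r[0],1),np.round(r[1],1),round(r[2],1)
E
python3 - <<'E'
from h import *
d=look("wrist");h=cv2.cvtColor(d["img"],cv2.COLOR_BGR2HSV);H,S,V=[h[...,i].astype(int) for i in range(3)]
b,g,r=[d["img"][...,i].astype(int) for i in range(3)]
red=comp(((H<8)|(H>172))&(S>150)&(V>80),(286,194));print("cap",rect(d,red,.089),"top plane")
sub=np.zeros(b.shape,bool);sub[146:222,232:342]=1
print("samples",h[165,275],h[165,240],h[205,330],h[200,305])
white=comp((S<70)&sub,(286,185));body=comp(((S<70)|((H<8)|(H>172))&(S>150)&(V>80))&sub,(286,185),5)
x,y,w,hh=cv2.boundingRect(body);print("px",x,y,w,hh)
for z in(.03,.049):print("body",rect(d,body,z))
m=brown(d);sub[:]=0;sub[130:230,215:360]=1
ob=comp((S>70)&(V<150)&(r>b+15)&sub,(287,181),9);print("obl",rect(d,ob,.009),cv2.boundingRect(ob))
v=d["img"].copy();cv2.drawContours(v,[body],-1,(0,255,0),1);cv2.drawContours(v,[ob],-1,(255,0,255),1)
cv2.imwrite("pics/w1c.png",cv2.resize(v[110:240,200:380],None,fx=4,fy=4))
E
```

```text
cap (array([448.4, 169.2]), array([27.2, 27. ]), 79.8) top plane
samples [ 17  54 118] [ 13 151  54] [ 10 142  79] [ 14  58 101]
px 253 154 62 66
body (array([451.8, 168.5]), array([55.1, 56.9]), 45.0)
body (array([447.8, 169.1]), array([52.2, 53.9]), 45.0)
obl (array([446.2, 175.5]), array([149.8,  97.3]), 79.8) (216, 130, 144, 92)
```

View pics/w1c.png

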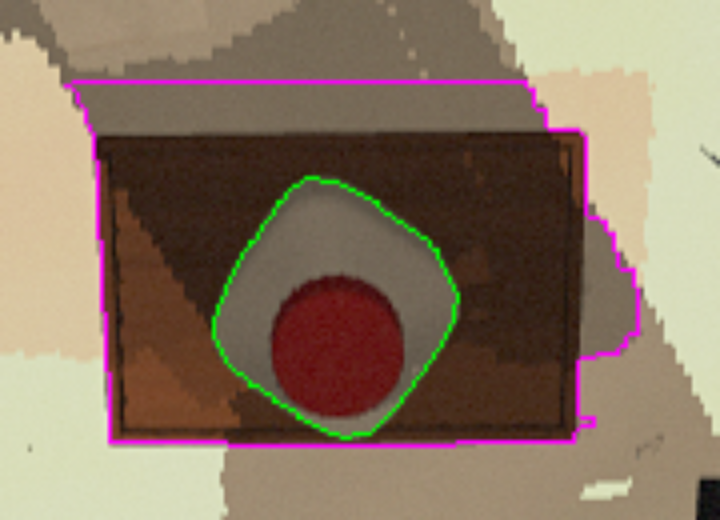

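```bash
python3 -c "
from h import *
d=look('wrist');print('obl',plane(d,[(224.3,144.2),(346.2,142.5),(344.5,220),(228,220.5)],.009).round(4), plane(d,[(224.3,144.2),(346.2,142.5),(344.5,220),(228,220.5)],.009).mean(0))
print(project(d,[(.54,.12,0)]))
go(.449,.169,.021,46)"
```

```text
obl [[0.4001 0.1165]
 [0.4203 0.2406]
 [0.5029 0.228 ]
 [0.4813 0.1028]] [0.45112068 0.17197027]
[[254.47482902 263.68770864]]
dx dy dz [-0.0005  0.0017  0.1979] roll 34.0 rows 4.0 yaw0 80.0 p [0.4484 0.1673 0.2189] tilt [ 0.001  0.    -1.   ]
```

servo_tool:
  plan:
    - {"dx": 0,"dy": 0.002,"dz": 0.04,"roll": 8.5,"hand": 1}
    - {"dx": 0,"dy": 0.002,"dz": 0.08,"roll": 17,"hand": 1}
    - {"dx": 0,"dy": 0.002,"dz": 0.1,"roll": 25.5,"hand": 1}
    - {"dx": 0,"dy": 0.002,"dz": 0.11,"roll": 34,"hand": 1}
    - {"dx": 0,"dy": 0.002,"dz": 0.15,"roll": 34,"hand": 1}
    - {"dx": 0,"dy": 0.002,"dz": 0.18,"roll": 34,"hand": 1}
    - {"dx": 0,"dy": 0.002,"dz": 0.198,"roll": 34,"hand": 1}
    - {"dx": 0,"dy": 0.002,"dz": 0.198,"roll": 34,"hand": 1}

```text
clock: 2.3
tool_pos: [0.4466, 0.1695, 0.019]
eef_rot: [-0.002, 0.373, 0.928, -0.002]
force: [-0.3, 0.4, -0.5]
gripper_width: 0.0914
grip_force: 0.0
```

servo_tool:
  plan:
    - {"hand": 0.4}
    - {"hand": 0.4}
    - {"hand": 0.4}
    - {"hand": 0.4}
    - {"hand": 0.4}
    - {"hand": 0.4}
  grip_force: 10

```text
validation failed for argument at $.pl...
```

servo_tool:
  plan:
    - {"dx": 0,"dy": 0,"dz": 0,"roll": 0,"hand": 0.4}
    - {"dx": 0,"dy": 0,"dz": 0,"roll": 0,"hand": 0.4}
    - {"dx": 0,"dy": 0,"dz": 0,"roll": 0,"hand": 0.4}
    - {"dx": 0,"dy": 0,"dz": 0,"roll": 0,"hand": 0.4}
    - {"dx": 0,"dy": 0,"dz": 0,"roll": 0,"hand": 0.4}
    - {"dx": 0,"dy": 0,"dz": 0,"roll": 0,"hand": 0.4}
  grip_force: 10

```text
clock: 2.9
tool_pos: [0.4495, 0.1689, 0.0214]
eef_rot: [0.0, 0.375, 0.927, 0.0]
force: [0.1, -0.3, 2.7]
gripper_width: 0.05
grip_force: 10.0
```

```bash
python3 -c "
from h import *
go(.54,.12,.018,80)"
```

```text
dx dy dz [-0.099   0.0277  0.0034] roll -34.0 rows 4.0 yaw0 46.0 p [0.4495 0.1689 0.0214] tilt [-0.     0.001 -1.   ]
```

servo_tool:
  plan:
    - {"dx": 0,"dy": 0,"dz": -0.03,"roll": 0,"hand": 0.4}
    - {"dx": -0.01,"dy": 0.003,"dz": -0.05,"roll": -5,"hand": 0.4}
    - {"dx": -0.04,"dy": 0.011,"dz": -0.05,"roll": -13,"hand": 0.4}
    - {"dx": -0.07,"dy": 0.02,"dz": -0.05,"roll": -21,"hand": 0.4}
    - {"dx": -0.099,"dy": 0.028,"dz": -0.05,"roll": -29,"hand": 0.4}
    - {"dx": -0.099,"dy": 0.028,"dz": -0.035,"roll": -34,"hand": 0.4}
    - {"dx": -0.099,"dy": 0.028,"dz": -0.01,"roll": -34,"hand": 0.4}
    - {"dx": -0.099,"dy": 0.028,"dz": 0.0,"roll": -34,"hand": 0.4}

```text
clock: 3.7
tool_pos: [0.5386, 0.1197, 0.019]
eef_rot: [-0.002, 0.087, 0.996, -0.0]
force: [-1.0, 0.3, -0.5]
gripper_width: 0.0498
grip_force: 10.0
```

servo_tool:
  plan:
    - {"dx": 0,"dy": 0,"dz": 0.003,"roll": 0,"hand": 0.4}
    - {"dx": 0,"dy": 0,"dz": 0.004,"roll": 0,"hand": 0.4}
    - {"dx": 0,"dy": 0,"dz": 0.004,"roll": 0,"hand": 0.9}
    - {"dx": 0,"dy": 0,"dz": 0.004,"roll": 0,"hand": 0.9}
    - {"dx": 0,"dy": 0,"dz": 0.004,"roll": 0,"hand": 0.9}
    - {"dx": 0,"dy": 0,"dz": -0.03,"roll": 0,"hand": 0.9}
    - {"dx": 0,"dy": 0,"dz": -0.08,"roll": 0,"hand": 0.9}
    - {"dx": 0,"dy": 0,"dz": -0.13,"roll": 0,"hand": 0.9}

```text
clock: 4.5
tool_pos: [0.5395, 0.1202, 0.1523]
eef_rot: [-0.001, 0.087, 0.996, -0.0]
force: [0.0, 0.4, -0.4]
gripper_width: 0.0822
grip_force: 0.0
```

```bash
python3 -c "
from h import *
go(.616,-.245,.22,80)"
```

```text
dx dy dz [-0.1385 -0.3465 -0.0678] roll 0.0 rows 8.0 yaw0 80.0 p [0.5395 0.1202 0.1523] tilt [ 0.001 -0.    -1.   ]
```

servo_tool:
  plan:
    - {"dx": 0,"dy": 0,"dz": -0.04,"roll": 0,"hand": 0.9}
    - {"dx": -0.138,"dy": -0.346,"dz": -0.068,"roll": 0,"hand": 0.9}
    - {"dx": -0.138,"dy": -0.346,"dz": -0.068,"roll": 0,"hand": 0.9}
    - {"dx": -0.138,"dy": -0.346,"dz": -0.068,"roll": 0,"hand": 0.9}
    - {"dx": -0.138,"dy": -0.346,"dz": -0.068,"roll": 0,"hand": 0.9}
    - {"dx": -0.138,"dy": -0.346,"dz": -0.068,"roll": 0,"hand": 0.9}
    - {"dx": -0.138,"dy": -0.346,"dz": -0.068,"roll": 0,"hand": 0.9}
    - {"dx": -0.138,"dy": -0.346,"dz": -0.068,"roll": 0,"hand": 0.9}

```text
clock: 5.3
tool_pos: [0.6113, -0.2234, 0.2177]
eef_rot: [0.0, 0.087, 0.996, 0.0]
force: [1.1, 0.3, 1.3]
gripper_width: 0.082
grip_force: 0.0
```

servo_tool:
  plan:
    - {"dx": -0.01,"dy": -0.025,"dz": 0,"roll": 0,"hand": 0.9}
    - {"dx": -0.01,"dy": -0.025,"dz": 0,"roll": 0,"hand": 0.9}
    - {"dx": -0.01,"dy": -0.025,"dz": 0,"roll": 0,"hand": 0.9}

```text
clock: 5.6
tool_pos: [0.6165, -0.2479, 0.2168]
eef_rot: [-0.0, 0.088, 0.996, 0.0]
force: [-0.6, 1.1, 0.2]
gripper_width: 0.0821
grip_force: 0.0
```

```bash
python3 -c "
from h import *
go(.616,-.245,.22,80)
d=look('wrist');cv2.imwrite('pics/w2.png',d['img']);print(project(d,[(.617,-.258,.009),(.612,-.245,.092)]))"
```

```text
dx dy dz [ 0.001   0.0028 -0.0032] roll -0.0 rows 1.0 yaw0 80.0 p [ 0.6165 -0.2479  0.2168] tilt [ 0.001  0.001 -1.   ]
[[271.15546865 183.95831003]
 [282.80655511 195.17408419]]
```

View pics/w2.png

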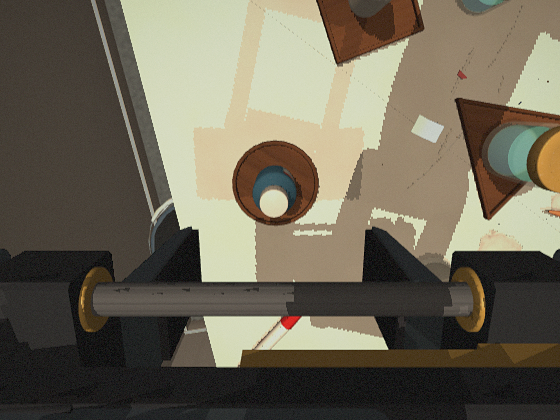

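The round coaster is centred at about (276,183), with the blue bottle's white cap at (274,202). A corner of the triangle is at the right and the square coaster at the top.

Run:
```python
from h import *
d=look("wrist");h=cv2.cvtColor(d["img"],cv2.COLOR_BGR2HSV);H,S,V=[h[...,i].astype(int) for i in range(3)]
sub=np.zeros(H.shape,bool);sub[130:230,225:330]=1
cap=comp((S<70)&(V>120)&(np.hypot(*(np.indices(H.shape)-np.array([200,274])[:,None,None]))<22),(274,202));(x,y),r=cv2.minEnclosingCircle(cap);print("cap px",x,y,r,plane(d,(x,y),.092))
blue=comp((H>85)&(H<125)&(S>80)&sub,(274,190),5);print("blue px",cv2.boundingRect(blue),rect(d,blue,.049))
cs=comp(((V<140)&(S>100)&sub),(276,183),9);print(cv2.boundingRect(cs),rect(d,cs,.009))
e=cv2.fitEllipse(cv2.convexHull(cs));print(e,plane(d,e[0],.009))
```

```text
cap px 272.19232177734375 201.26922607421875 15.834392547607422 [[ 0.61564834 -0.25374858]]
blue px (252, 166, 43, 44) (array([ 613.1, -253.3]), array([40.2, 41.2]), 77.9)
(232, 141, 86, 84) (array([ 617.4, -253.7]), array([90.2, 89.2]), 80.0)
((274.2681884765625, 182.83938598632812), (84.06824493408203, 85.91029357910156), 95.07903289794922) [[ 0.61643514 -0.25366145]]
```

```bash
python3 -c "
from h import *
go(.615,-.2535,.021,80)"
```

```text
dx dy dz [ 0.0002 -0.0072  0.1962] roll 0.1 rows 4.0 yaw0 80.1 p [ 0.6165 -0.2466  0.2172] tilt [ 0.     0.001 -1.   ]
```

servo_tool:
  plan:
    - {"dx": 0,"dy": -0.007,"dz": 0.04,"roll": 0,"hand": 0.9}
    - {"dx": 0,"dy": -0.007,"dz": 0.08,"roll": 0,"hand": 0.9}
    - {"dx": 0,"dy": -0.007,"dz": 0.12,"roll": 0,"hand": 0.9}
    - {"dx": 0,"dy": -0.007,"dz": 0.16,"roll": 0,"hand": 0.9}
    - {"dx": 0,"dy": -0.007,"dz": 0.19,"roll": 0,"hand": 0.9}
    - {"dx": 0,"dy": -0.007,"dz": 0.196,"roll": 0,"hand": 0.9}
    - {"dx": 0,"dy": -0.007,"dz": 0.196,"roll": 0,"hand": 0.9}

```text
clock: 6.4
tool_pos: [0.6153, -0.2534, 0.021]
eef_rot: [-0.001, 0.086, 0.996, 0.0]
force: [-0.3, 0.3, 0.8]
gripper_width: 0.0821
grip_force: 0.0
```

servo_tool:
  plan:
    - {"dx": 0,"dy": 0,"dz": 0,"roll": 0,"hand": 0.3}
    - {"dx": 0,"dy": 0,"dz": 0,"roll": 0,"hand": 0.3}
    - {"dx": 0,"dy": 0,"dz": 0,"roll": 0,"hand": 0.3}
    - {"dx": 0,"dy": 0,"dz": 0,"roll": 0,"hand": 0.3}
    - {"dx": 0,"dy": 0,"dz": 0,"roll": 0,"hand": 0.3}
    - {"dx": 0,"dy": 0,"dz": 0,"roll": 0,"hand": 0.3}
    - {"dx": 0,"dy": 0,"dz": 0,"roll": 0,"hand": 0.3}
  grip_force: 10

```text
clock: 7.1
tool_pos: [0.6156, -0.2548, 0.0216]
eef_rot: [0.0, 0.087, 0.996, -0.0]
force: [0.2, -0.4, 1.4]
gripper_width: 0.0416
grip_force: 10.0
```

servo_tool:
  plan:
    - {"dx": 0,"dy": 0,"dz": -0.03,"roll": 0,"hand": 0.3}
    - {"dx": 0,"dy": 0,"dz": -0.07,"roll": 0,"hand": 0.3}
    - {"dx": 0,"dy": 0,"dz": -0.11,"roll": 0,"hand": 0.3}
    - {"dx": 0,"dy": 0,"dz": -0.15,"roll": 0,"hand": 0.3}
    - {"dx": 0,"dy": 0,"dz": -0.15,"roll": 0,"hand": 0.3}

```text
clock: 7.6
tool_pos: [0.6186, -0.256, 0.1779]
eef_rot: [0.006, 0.087, 0.996, -0.002]
force: [0.2, 0.2, -0.8]
gripper_width: 0.0407
grip_force: 10.0
```

```bash
python3 -c "
from h import *
go(.451,.172,.17,80)"
```

```text
dx dy dz [0.2393 0.3925 0.0039] roll 0.0 rows 10.0 yaw0 80.0 p [ 0.6186 -0.256   0.1779] tilt [-0.012 -0.003 -1.   ]
```

servo_tool:
  plan:
    - {"dx": 0.015,"dy": 0.024,"dz": 0,"roll": 0,"hand": 0.3}
    - {"dx": 0.04,"dy": 0.066,"dz": 0,"roll": 0,"hand": 0.3}
    - {"dx": 0.065,"dy": 0.107,"dz": 0,"roll": 0,"hand": 0.3}
    - {"dx": 0.09,"dy": 0.149,"dz": 0,"roll": 0,"hand": 0.3}
    - {"dx": 0.115,"dy": 0.191,"dz": 0,"roll": 0,"hand": 0.3}
    - {"dx": 0.14,"dy": 0.232,"dz": 0,"roll": 0,"hand": 0.3}
    - {"dx": 0.165,"dy": 0.274,"dz": 0,"roll": 0,"hand": 0.3}
    - {"dx": 0.19,"dy": 0.315,"dz": 0,"roll": 0,"hand": 0.3}

```text
clock: 8.4
tool_pos: [0.4813, 0.09, 0.1703]
eef_rot: [-0.001, 0.087, 0.996, 0.0]
force: [1.0, 1.2, -1.3]
gripper_width: 0.0413
grip_force: 10.0
```

servo_tool:
  plan:
    - {"dx": 0.021,"dy": 0.035,"dz": 0,"roll": 0,"hand": 0.3}
    - {"dx": 0.038,"dy": 0.063,"dz": 0,"roll": 0,"hand": 0.3}
    - {"dx": 0.046,"dy": 0.0765,"dz": 0.01,"roll": 0,"hand": 0.3}
    - {"dx": 0.046,"dy": 0.0765,"dz": 0.05,"roll": 0,"hand": 0.3}
    - {"dx": 0.046,"dy": 0.0765,"dz": 0.09,"roll": 0,"hand": 0.3}
    - {"dx": 0.046,"dy": 0.0765,"dz": 0.12,"roll": 0,"hand": 0.3}
    - {"dx": 0.046,"dy": 0.0765,"dz": 0.14,"roll": 0,"hand": 0.3}
    - {"dx": 0.046,"dy": 0.0765,"dz": 0.14,"roll": 0,"hand": 0.3}

```text
clock: 9.2
tool_pos: [0.448, 0.1708, 0.0281]
eef_rot: [-0.004, 0.087, 0.996, -0.002]
force: [-0.4, 0.4, -1.2]
gripper_width: 0.0413
grip_force: 10.0
```

```bash
python3 -c "
from h import *
go(.451,.172,.0215,80)"
```

```text
dx dy dz [-0.0028  0.0017  0.0066] roll 0.0 rows 1.0 yaw0 80.0 p [0.448  0.1708 0.0281] tilt [ 0.007 -0.004 -1.   ]
```

servo_tool:
  plan:
    - {"dx": 0,"dy": 0,"dz": 0.004,"roll": 0,"hand": 0.3}
    - {"dx": 0,"dy": 0,"dz": 0.007,"roll": 0,"hand": 0.3}
    - {"dx": 0,"dy": 0,"dz": 0.007,"roll": 0,"hand": 0.3}
    - {"dx": 0,"dy": 0,"dz": 0.007,"roll": 0,"hand": 0.3}

```text
clock: 9.6
tool_pos: [0.4514, 0.172, 0.025]
eef_rot: [0.001, 0.087, 0.996, 0.0]
force: [-0.4, 1.0, -0.6]
gripper_width: 0.0412
grip_force: 10.0
```

servo_tool:
  plan:
    - {"dx": 0,"dy": 0,"dz": 0.002,"roll": 0,"hand": 0.3}
    - {"dx": 0,"dy": 0,"dz": 0.004,"roll": 0,"hand": 0.3}
    - {"dx": 0,"dy": 0,"dz": 0.004,"roll": 0,"hand": 0.3}
    - {"dx": 0,"dy": 0,"dz": 0.004,"roll": 0,"hand": 0.8}
    - {"dx": 0,"dy": 0,"dz": 0.004,"roll": 0,"hand": 0.8}
    - {"dx": 0,"dy": 0,"dz": 0.004,"roll": 0,"hand": 0.8}
    - {"dx": 0,"dy": 0,"dz": -0.03,"roll": 0,"hand": 0.8}
    - {"dx": 0,"dy": 0,"dz": -0.08,"roll": 0,"hand": 0.8}

```text
clock: 10.4
tool_pos: [0.4487, 0.171, 0.1027]
eef_rot: [-0.003, 0.087, 0.996, -0.002]
force: [1.4, 0.3, -0.2]
gripper_width: 0.0726
grip_force: 0.0
```

```bash
python3 -c "
from h import *
go(.622,-.008,.22,80)"
```

```text
dx dy dz [-0.2009 -0.1467 -0.1181] roll 0.0 rows 6.0 yaw0 80.0 p [0.4487 0.171  0.1027] tilt [ 0.007 -0.004 -1.   ]
```

servo_tool:
  plan:
    - {"dx": 0,"dy": 0,"dz": -0.05,"roll": 0,"hand": 1}
    - {"dx": 0,"dy": 0,"dz": -0.1,"roll": 0,"hand": 1}
    - {"dx": -0.04,"dy": -0.03,"dz": -0.115,"roll": 0,"hand": 1}
    - {"dx": -0.08,"dy": -0.06,"dz": -0.115,"roll": 0,"hand": 1}
    - {"dx": -0.12,"dy": -0.09,"dz": -0.115,"roll": 0,"hand": 1}
    - {"dx": -0.16,"dy": -0.12,"dz": -0.115,"roll": 0,"hand": 1}
    - {"dx": -0.2,"dy": -0.147,"dz": -0.115,"roll": 0,"hand": 1}
    - {"dx": -0.2,"dy": -0.147,"dz": -0.115,"roll": 0,"hand": 1}

```text
clock: 11.2
tool_pos: [0.6258, -0.012, 0.2176]
eef_rot: [0.001, 0.089, 0.996, -0.001]
force: [-0.2, 0.4, -1.0]
gripper_width: 0.0911
grip_force: 0.0
```

servo_tool:
  plan:
    - {"dx": 0,"dy": 0,"dz": 0,"roll": 0,"hand": 1}
    - {"dx": 0,"dy": 0,"dz": 0,"roll": 0,"hand": 1}

```text
clock: 11.4
tool_pos: [0.6214, -0.0068, 0.2189]
eef_rot: [-0.001, 0.087, 0.996, 0.0]
force: [0.2, -0.2, 0.9]
gripper_width: 0.0915
grip_force: 0.0
```

```bash
python3 -c "
from h import *
d=look('wrist');go(.622,-.008,.22,80);cv2.imwrite('pics/w3.png',d['img']);print(project(d,[(.451,.172,.009),(.451,.172,.092)]))"
```

```text
dx dy dz [-0.0009 -0.0013 -0.0007] roll 0.1 rows 1.0 yaw0 80.1 p [ 0.6214 -0.0065  0.2193] tilt [ 0.001  0.    -1.   ]
[[439.96221938 -31.1022335 ]
 [489.82693679 -75.37496186]]
```

View pics/w3.png

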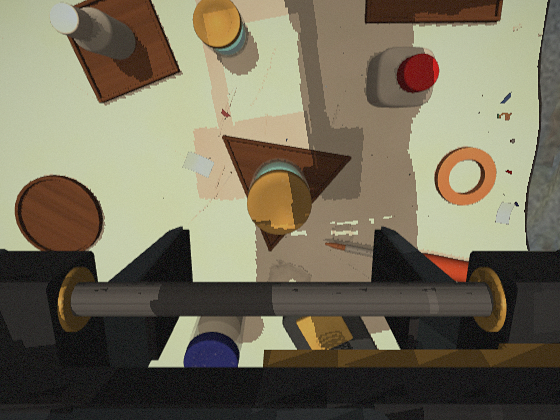

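The triangle's corners are at (223,137), (351,157) and (270,250), with the wide jar's lid at (279,203). The square bottle is at (400,77) standing on free table, the square coaster with the slim bottle is at top left, and the empty round coaster is at (59,214).

Run:
```python
from h import *
d=look("wrist");h=cv2.cvtColor(d["img"],cv2.COLOR_BGR2HSV);H,S,V=[h[...,i].astype(int) for i in range(3)]
yy,xx=np.indices(H.shape)
sub=(xx>215)&(xx<356)&(yy>130)&(yy<252)
print("samp",h[150,240],h[160,335],h[240,270],h[200,280],h[145,330],h[200,340])
br=(V<110)&(S>120)&(H<20)&sub
cs=comp(br,(283,180),5)
a,t=cv2.minEnclosingTriangle((plane(d,cs[:,0],.009)*1000).astype(np.float32));t=t[:,0];c=t.mean(0)
print("tri",t.round(1),c.round(1),"side",[round(float(np.linalg.norm(t[i]-t[i-1]))) for i in range(3)],"yaw",np.degrees(np.arctan2(*(t-c).T[::-1])).round(1))
lid=comp((H>10)&(H<25)&(S>100)&(V>115)&(np.hypot(xx-279,yy-203)<40),(279,203),7)
e=cv2.fitEllipse(cv2.convexHull(lid));print("lid",e,plane(d,e[0],.091))
rb=(xx<110)&(yy>165)&(yy<260);rc=comp((V<140)&(S>100)&(H<20)&rb,(59,214),9);e=cv2.fitEllipse(cv2.convexHull(rc));print("round",e,plane(d,e[0],.009))
v=d["img"].copy();cv2.drawContours(v,[cs,lid],-1,(0,255,0),1);cv2.imwrite("pics/w3c.png",cv2.resize(v[120:260,205:365],None,fx=3,fy=3))
```

```text
samp [ 11 166  95] [  6 119  58] [ 11 167  64] [ 17 170 165] [ 19  70 106] [ 19  72 141]
tri [[562.6 -58.7]
 [608.2  71.2]
 [715.9 -34.5]] [628.9  -7.3] side [155, 138, 151] yaw [-142.2  104.8  -17.4]
lid ((276.56915283203125, 201.73086547851562), (59.49911880493164, 65.25967407226562), 139.59561157226562) [[ 0.62240111 -0.00998161]]
round ((58.53286361694336, 216.1192169189453), (78.58989715576172, 91.65826416015625), 126.7385025024414) [[ 0.61765814 -0.2511695 ]]
```

View pics/w3c.png

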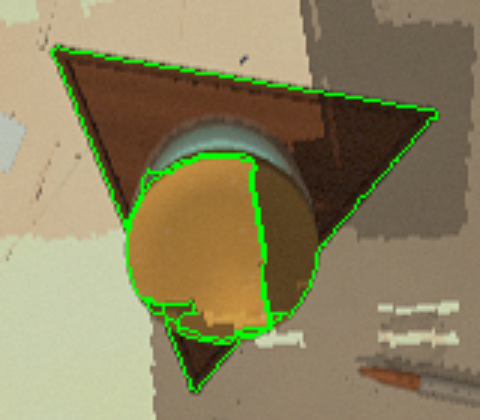

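```bash
python3 -c "
from h import *
d=look('wrist')
print(plane(d,(279,202.3),.091));t=plane(d,[(223,136),(350.7,157.7),(269.7,250.3)],.009);print(t.round(4),t.mean(0))
x,y=plane(d,(279,202.3),.091)[0];go(x,y,.033,80)"
```

```text
[[ 0.62343823 -0.00794369]]
[[ 0.5647 -0.0566]
 [ 0.6094  0.07  ]
 [ 0.6966 -0.0319]] [ 0.62359047 -0.00615899]
dx dy dz [-0.0021 -0.0012  0.1866] roll 0.1 rows 4.0 yaw0 80.1 p [ 0.6216 -0.0065  0.2196] tilt [-0.  0. -1.]
```

servo_tool:
  plan:
    - {"dx": -0.002,"dy": -0.001,"dz": 0.04,"roll": 0,"hand": 1}
    - {"dx": -0.002,"dy": -0.001,"dz": 0.08,"roll": 0,"hand": 1}
    - {"dx": -0.002,"dy": -0.001,"dz": 0.12,"roll": 0,"hand": 1}
    - {"dx": -0.002,"dy": -0.001,"dz": 0.155,"roll": 0,"hand": 1}
    - {"dx": -0.002,"dy": -0.001,"dz": 0.18,"roll": 0,"hand": 1}
    - {"dx": -0.002,"dy": -0.001,"dz": 0.187,"roll": 0,"hand": 1}
    - {"dx": -0.002,"dy": -0.001,"dz": 0.187,"roll": 0,"hand": 1}

```text
clock: 12.25
tool_pos: [0.6236, -0.0083, 0.0319]
eef_rot: [-0.001, 0.086, 0.996, 0.0]
force: [-0.1, 0.1, -0.9]
gripper_width: 0.0912
grip_force: 0.0
```

servo_tool:
  plan:
    - {"dx": 0,"dy": 0,"dz": 0,"roll": 0,"hand": 0.5}
    - {"dx": 0,"dy": 0,"dz": 0,"roll": 0,"hand": 0.5}
    - {"dx": 0,"dy": 0,"dz": 0,"roll": 0,"hand": 0.5}
    - {"dx": 0,"dy": 0,"dz": 0,"roll": 0,"hand": 0.5}
    - {"dx": 0,"dy": 0,"dz": 0,"roll": 0,"hand": 0.5}
    - {"dx": 0,"dy": 0,"dz": 0,"roll": 0,"hand": 0.5}
  grip_force: 20

```text
clock: 12.85
tool_pos: [0.6245, -0.0094, 0.0329]
eef_rot: [0.001, 0.087, 0.996, -0.0]
force: [-0.2, -1.4, 3.9]
gripper_width: 0.0558
grip_force: 20.0
```

servo_tool:
  plan:
    - {"dx": 0,"dy": 0,"dz": -0.02,"roll": 0,"hand": 0.5}
    - {"dx": 0,"dy": 0,"dz": -0.06,"roll": 0,"hand": 0.5}
    - {"dx": 0,"dy": 0,"dz": -0.1,"roll": 0,"hand": 0.5}
    - {"dx": 0,"dy": 0,"dz": -0.13,"roll": 0,"hand": 0.5}
    - {"dx": 0,"dy": 0,"dz": -0.14,"roll": 0,"hand": 0.5}
    - {"dx": 0,"dy": 0,"dz": -0.14,"roll": 0,"hand": 0.5}
    - {"dx": 0,"dy": 0,"dz": -0.14,"roll": 0,"hand": 0.5}

```text
clock: 13.55
tool_pos: [0.6229, -0.0089, 0.17]
eef_rot: [-0.002, 0.087, 0.996, 0.0]
force: [-0.7, 0.1, -2.6]
gripper_width: 0.0557
grip_force: 19.9
```

```bash
python3 -c "
from h import *
go(.617,-.2535,.174,80)"
```

```text
dx dy dz [-0.0366 -0.242  -0.0041] roll 0.0 rows 5.0 yaw0 80.0 p [ 0.6229 -0.0089  0.17  ] tilt [ 0.004 -0.    -1.   ]
```

servo_tool:
  plan:
    - {"dx": -0.003,"dy": -0.02,"dz": 0,"roll": 0,"hand": 0.5}
    - {"dx": -0.009,"dy": -0.06,"dz": 0,"roll": 0,"hand": 0.5}
    - {"dx": -0.015,"dy": -0.1,"dz": 0,"roll": 0,"hand": 0.5}
    - {"dx": -0.021,"dy": -0.14,"dz": 0,"roll": 0,"hand": 0.5}
    - {"dx": -0.027,"dy": -0.18,"dz": 0,"roll": 0,"hand": 0.5}
    - {"dx": -0.033,"dy": -0.22,"dz": 0,"roll": 0,"hand": 0.5}
    - {"dx": -0.0365,"dy": -0.2425,"dz": 0,"roll": 0,"hand": 0.5}
    - {"dx": -0.0365,"dy": -0.2425,"dz": 0,"roll": 0,"hand": 0.5}

```text
clock: 14.35
tool_pos: [0.6166, -0.2572, 0.1688]
eef_rot: [-0.002, 0.089, 0.996, 0.0]
force: [0.3, 0.1, -3.0]
gripper_width: 0.0559
grip_force: 19.9
```

servo_tool:
  plan:
    - {"dx": 0,"dy": 0,"dz": 0.02,"roll": 0,"hand": 0.5}
    - {"dx": 0,"dy": 0,"dz": 0.06,"roll": 0,"hand": 0.5}
    - {"dx": 0,"dy": 0,"dz": 0.095,"roll": 0,"hand": 0.5}
    - {"dx": 0,"dy": 0,"dz": 0.12,"roll": 0,"hand": 0.5}
    - {"dx": 0,"dy": 0,"dz": 0.13,"roll": 0,"hand": 0.5}
    - {"dx": 0,"dy": 0,"dz": 0.13,"roll": 0,"hand": 0.5}
    - {"dx": 0,"dy": 0,"dz": 0.13,"roll": 0,"hand": 0.5}

```text
clock: 15.05
tool_pos: [0.6188, -0.2539, 0.0428]
eef_rot: [0.001, 0.087, 0.996, -0.0]
force: [0.5, 0.4, -2.5]
gripper_width: 0.0559
grip_force: 19.9
```

```bash
python3 -c "
from h import *
go(.617,-.2535,.0335,80)"
```

```text
dx dy dz [0.0018 0.0001 0.0093] roll 0.0 rows 1.0 yaw0 80.0 p [ 0.6188 -0.2539  0.0428] tilt [-0.001 -0.    -1.   ]
```

servo_tool:
  plan:
    - {"dx": 0.001,"dy": 0,"dz": 0.004,"roll": 0,"hand": 0.5}
    - {"dx": 0.001,"dy": 0,"dz": 0.008,"roll": 0,"hand": 0.5}
    - {"dx": 0.001,"dy": 0,"dz": 0.01,"roll": 0,"hand": 0.5}
    - {"dx": 0.001,"dy": 0,"dz": 0.01,"roll": 0,"hand": 0.5}
    - {"dx": 0.001,"dy": 0,"dz": 0.01,"roll": 0,"hand": 1}
    - {"dx": 0.001,"dy": 0,"dz": 0.01,"roll": 0,"hand": 1}
    - {"dx": 0.001,"dy": 0,"dz": 0.01,"roll": 0,"hand": 1}
    - {"dx": 0.001,"dy": 0,"dz": 0.01,"roll": 0,"hand": 1}

```text
clock: 15.85
tool_pos: [0.6172, -0.254, 0.0323]
eef_rot: [0.0, 0.087, 0.996, -0.0]
force: [-0.3, 0.6, -0.5]
gripper_width: 0.0852
grip_force: 0.0
```

servo_tool:
  plan:
    - {"dx": 0,"dy": 0,"dz": -0.04,"roll": 0,"hand": 1}
    - {"dx": 0,"dy": 0,"dz": -0.08,"roll": 0,"hand": 1}
    - {"dx": 0,"dy": 0,"dz": -0.13,"roll": 0,"hand": 1}
    - {"dx": 0,"dy": 0,"dz": -0.18,"roll": 0,"hand": 1}
    - {"dx": 0,"dy": 0,"dz": -0.187,"roll": 0,"hand": 1}

```text
clock: 16.35
tool_pos: [0.6201, -0.2553, 0.2273]
eef_rot: [0.007, 0.087, 0.996, -0.002]
force: [0.5, -0.0, 0.6]
gripper_width: 0.0913
grip_force: 0.0
```

```bash
python3 -c "
from h import *
go(.457,-.13,.22,80)"
```

```text
dx dy dz [0.1825 0.0951 0.0045] roll 0.0 rows 5.0 yaw0 80.0 p [ 0.6201 -0.2553  0.2273] tilt [-0.014 -0.003 -1.   ]
```

servo_tool:
  plan:
    - {"dx": 0.04,"dy": 0.021,"dz": 0,"roll": 0,"hand": 1}
    - {"dx": 0.08,"dy": 0.042,"dz": 0,"roll": 0,"hand": 1}
    - {"dx": 0.12,"dy": 0.063,"dz": 0,"roll": 0,"hand": 1}
    - {"dx": 0.16,"dy": 0.084,"dz": 0,"roll": 0,"hand": 1}
    - {"dx": 0.179,"dy": 0.094,"dz": 0,"roll": 0,"hand": 1}
    - {"dx": 0.179,"dy": 0.094,"dz": 0,"roll": 0,"hand": 1}
    - {"dx": 0.179,"dy": 0.094,"dz": 0,"roll": 0,"hand": 1}
    - {"dx": 0.179,"dy": 0.094,"dz": 0,"roll": 0,"hand": 1}

```text
clock: 17.15
tool_pos: [0.4583, -0.1311, 0.2191]
eef_rot: [0.0, 0.087, 0.996, -0.0]
force: [-0.6, 0.7, -0.6]
gripper_width: 0.0913
grip_force: 0.0
```

```bash
python3 -c "
from h import *
d=look('wrist');go(.457,-.13,.22,80);cv2.imwrite('pics/w4.png',d['img']);print(project(d,[(.451,.172,.009),(.451,.172,.092)]))"
```

```text
dx dy dz [ 0.0014  0.0009 -0.001 ] roll -0.0 rows 1.0 yaw0 80.0 p [ 0.4582 -0.1311  0.219 ] tilt [-0. -0. -1.]
[[572.70090147 123.37174512]
 [652.9295344  127.36985552]]
```

View pics/w4.png

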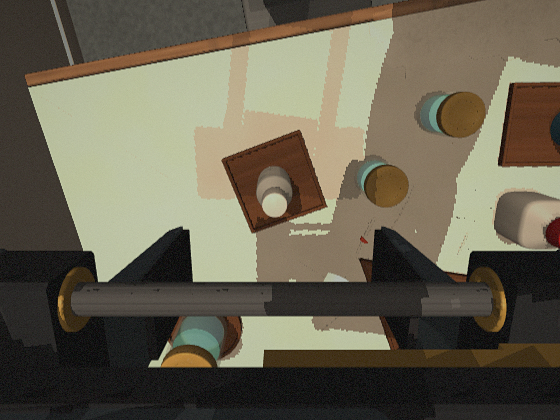

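The square coaster is centred near (274,180) and turned about 22° in the image. The slim bottle's cap is at (274,205), and the small jar's lid at (386,186) leaves room.

Run:
```python
from h import *
d=look("wrist");h=cv2.cvtColor(d["img"],cv2.COLOR_BGR2HSV);H,S,V=[h[...,i].astype(int) for i in range(3)]
yy,xx=np.indices(H.shape)
sub=(xx>212)&(xx<335)&(yy>124)&(yy<238)
cs=comp((V<140)&(S>105)&(H<20)&sub,(274,180),9);print("sq",rect(d,cs,.009))
sub=np.hypot(xx-274,yy-205)<17
cap=comp((S<75)&(V>150)&sub,(274,205));(x,y),r=cv2.minEnclosingCircle(cap);print(x,y,r,plane(d,(x,y),.104))
body=comp((S<90)&(V>80)&(np.hypot(xx-274,yy-192)<38),(274,192));print(rect(d,body,.054),cv2.boundingRect(body))
p=plane(d,(x,y),.104)[0];go(*p,.022,80)
v=d["img"].copy();cv2.drawContours(v,[cs,cap],-1,(0,255,0),1);cv2.imwrite("pics/w4c.png",cv2.resize(v[110:250,200:350],None,fx=3,fy=3))
```

```text
sq (array([ 459.1, -137.9]), array([87.2, 87.2]), 10.4)
274.13140869140625 204.65408325195312 12.418465614318848 [[ 0.45814126 -0.13622042]]
(array([ 458.6, -138. ]), array([47.4, 33.9]), 13.1) (256, 166, 36, 52)
dx dy dz [-0.0009 -0.0051  0.1969] roll -0.0 rows 4.0 yaw0 80.0 p [ 0.4581 -0.131   0.2189] tilt [ 0.  0. -1.]
```

View pics/w4c.png

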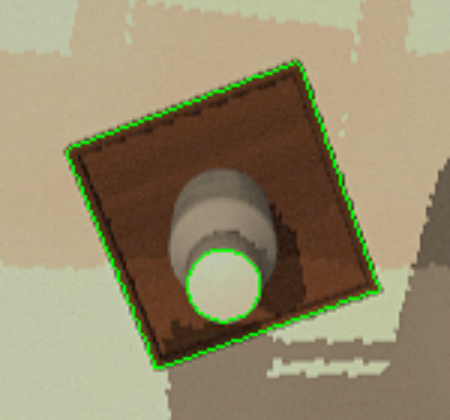

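The contour sits cleanly on the coaster: the square is at (0.459, -0.138), yaw 10.4°, and the slim bottle at (0.458, -0.137).

servo_tool:
  plan:
    - {"dx": -0.001,"dy": -0.0055,"dz": 0.04,"roll": 0,"hand": 0.75}
    - {"dx": -0.001,"dy": -0.0055,"dz": 0.08,"roll": 0,"hand": 0.75}
    - {"dx": -0.001,"dy": -0.0055,"dz": 0.12,"roll": 0,"hand": 0.75}
    - {"dx": -0.001,"dy": -0.0055,"dz": 0.16,"roll": 0,"hand": 0.75}
    - {"dx": -0.001,"dy": -0.0055,"dz": 0.185,"roll": 0,"hand": 0.75}
    - {"dx": -0.001,"dy": -0.0055,"dz": 0.194,"roll": 0,"hand": 0.75}
    - {"dx": -0.001,"dy": -0.0055,"dz": 0.194,"roll": 0,"hand": 0.75}

```text
clock: 17.95
tool_pos: [0.457, -0.1361, 0.0241]
eef_rot: [-0.001, 0.087, 0.996, 0.0]
force: [0.5, 0.1, -0.1]
gripper_width: 0.0685
grip_force: 0.0
```

servo_tool:
  plan:
    - {"dx": 0,"dy": 0,"dz": 0,"roll": 0,"hand": 0.2}
    - {"dx": 0,"dy": 0,"dz": 0,"roll": 0,"hand": 0.2}
    - {"dx": 0,"dy": 0,"dz": 0,"roll": 0,"hand": 0.2}
    - {"dx": 0,"dy": 0,"dz": 0,"roll": 0,"hand": 0.2}
    - {"dx": 0,"dy": 0,"dz": 0,"roll": 0,"hand": 0.2}
    - {"dx": 0,"dy": 0,"dz": 0,"roll": 0,"hand": 0.2}
    - {"dx": 0,"dy": 0,"dz": 0,"roll": 0,"hand": 0.2}
  grip_force: 10

```text
clock: 18.65
tool_pos: [0.4578, -0.1364, 0.026]
eef_rot: [0.001, 0.087, 0.996, -0.0]
force: [-1.1, -1.4, 5.8]
gripper_width: 0.0337
grip_force: 10.0
```

servo_tool:
  plan:
    - {"dx": 0,"dy": 0,"dz": -0.02,"roll": 0,"hand": 0.2}
    - {"dx": 0,"dy": 0,"dz": -0.06,"roll": 0,"hand": 0.2}
    - {"dx": 0,"dy": 0,"dz": -0.1,"roll": 0,"hand": 0.2}
    - {"dx": 0,"dy": 0,"dz": -0.13,"roll": 0,"hand": 0.2}
    - {"dx": 0,"dy": 0,"dz": -0.14,"roll": 0,"hand": 0.2}
    - {"dx": 0,"dy": 0,"dz": -0.14,"roll": 0,"hand": 0.2}
    - {"dx": 0,"dy": 0,"dz": -0.14,"roll": 0,"hand": 0.2}

```text
clock: 19.35
tool_pos: [0.456, -0.1355, 0.1635]
eef_rot: [-0.002, 0.087, 0.996, 0.0]
force: [-0.3, -0.3, -1.4]
gripper_width: 0.0337
grip_force: 9.9
```

Run:
```python
from h import *
go(.6236,-.0062,.165,80)
# triangle, now empty, seen by the scene camera and the wrist camera
for n in("wrist","scene"):
    d=look(n);h=cv2.cvtColor(d["img"],cv2.COLOR_BGR2HSV);H,S,V=[h[...,i].astype(int) for i in range(3)]
    m=(V<140)&(S>105)&(H<20)
    if n=="scene":m=brown(d)>0
    c=project(d,[(.6236,-.0062,.009)])[0]
    yy,xx=np.indices(H.shape);cs=comp(m&(np.hypot(xx-c[0],yy-c[1])<110),c,5)
    a,t=cv2.minEnclosingTriangle((plane(d,cs[:,0],.009)*1000).astype(np.float32));t=t[:,0]
    print(n,c.round(),cv2.boundingRect(cs),t.round(),t.mean(0).round(1),[round(float(np.linalg.norm(t[i]-t[i-1]))) for i in range(3)])
```

```text
dx dy dz [-0.1426  0.1564 -0.0018] roll 0.0 rows 5.0 yaw0 80.0 p [ 0.456  -0.1355  0.1635] tilt [ 0.003  0.001 -1.   ]
wrist [435. 331.] (327, 343, 165, 31) [[ 621.   17.]
 [ 689.   57.]
 [ 629. -196.]] [646.2 -40.7] [214, 79, 261]
scene [273. 218.] (240, 208, 58, 30) [[560. 112.]
 [697. -38.]
 [483. -80.]] [579.9  -2. ] [207, 203, 219]
```

servo_tool:
  plan:
    - {"dx": -0.014,"dy": 0.016,"dz": -0.01,"roll": 0,"hand": 0.2}
    - {"dx": -0.04,"dy": 0.045,"dz": -0.02,"roll": 0,"hand": 0.2}
    - {"dx": -0.068,"dy": 0.075,"dz": -0.035,"roll": 0,"hand": 0.2}
    - {"dx": -0.095,"dy": 0.105,"dz": -0.045,"roll": 0,"hand": 0.2}
    - {"dx": -0.122,"dy": 0.135,"dz": -0.055,"roll": 0,"hand": 0.2}
    - {"dx": -0.1415,"dy": 0.157,"dz": -0.055,"roll": 0,"hand": 0.2}
    - {"dx": -0.1415,"dy": 0.157,"dz": -0.055,"roll": 0,"hand": 0.2}
    - {"dx": -0.1415,"dy": 0.157,"dz": -0.055,"roll": 0,"hand": 0.2}

```text
clock: 20.25
tool_pos: [0.6229, -0.0056, 0.2179]
eef_rot: [-0.002, 0.086, 0.996, -0.0]
force: [0.5, 0.3, -0.5]
gripper_width: 0.0335
grip_force: 9.9
```

```bash
python3 -c "
from h import *
d=look('wrist');go(.6236,-.0062,.22,80);v=d['img'].copy()
for q in project(d,[(.6236,-.0062,.009),(.5647,-.0566,.009),(.6094,.07,.009),(.6966,-.0319,.009)]):cv2.circle(v,tuple(int(a) for a in q),2,(255,0,255),-1)
cv2.imwrite('pics/w5.png',cv2.resize(v[110:270,180:400],None,fx=3,fy=3))"
```

```text
dx dy dz [-0.0011  0.0001 -0.0016] roll 0.0 rows 1.0 yaw0 80.0 p [ 0.6225 -0.0061  0.2184] tilt [ 0.004 -0.001 -1.   ]
```

View pics/w5.png

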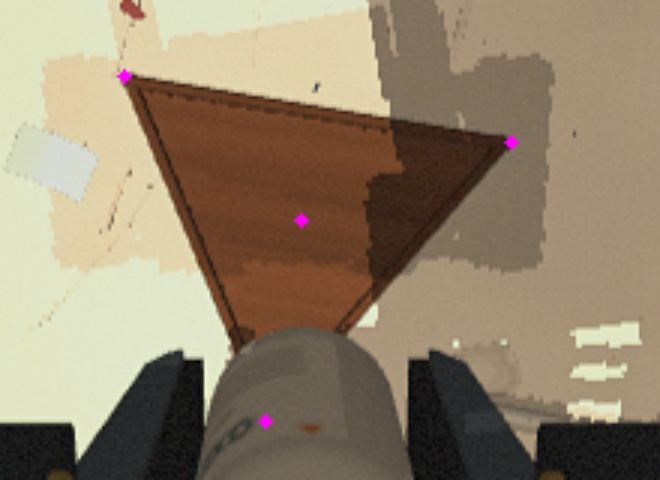

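The earlier triangle corner estimates land on the real corners, so the centre of (0.6236, -0.0062) holds. Lowering the slim bottle.

servo_tool:
  plan:
    - {"dx": -0.001,"dy": 0,"dz": 0.02,"roll": 0,"hand": 0.2}
    - {"dx": -0.001,"dy": 0,"dz": 0.06,"roll": 0,"hand": 0.2}
    - {"dx": -0.001,"dy": 0,"dz": 0.1,"roll": 0,"hand": 0.2}
    - {"dx": -0.001,"dy": 0,"dz": 0.14,"roll": 0,"hand": 0.2}
    - {"dx": -0.001,"dy": 0,"dz": 0.17,"roll": 0,"hand": 0.2}
    - {"dx": -0.001,"dy": 0,"dz": 0.183,"roll": 0,"hand": 0.2}
    - {"dx": -0.001,"dy": 0,"dz": 0.183,"roll": 0,"hand": 0.2}
    - {"dx": -0.001,"dy": 0,"dz": 0.183,"roll": 0,"hand": 0.2}

```text
clock: 21.1
tool_pos: [0.6254, -0.0065, 0.0386]
eef_rot: [0.001, 0.087, 0.996, 0.0]
force: [0.8, -0.3, -0.6]
gripper_width: 0.0336
grip_force: 9.9
```

```bash
python3 -c "
from h import *
go(.6236,-.0062,.0255,80)"
```

```text
dx dy dz [ 0.0019 -0.0001  0.013 ] roll -0.0 rows 1.0 yaw0 80.0 p [ 0.6254 -0.0065  0.0386] tilt [-0.002  0.    -1.   ]
```

servo_tool:
  plan:
    - {"dx": 0.001,"dy": 0,"dz": 0.006,"roll": 0,"hand": 0.2}
    - {"dx": 0.001,"dy": 0,"dz": 0.01,"roll": 0,"hand": 0.2}
    - {"dx": 0.001,"dy": 0,"dz": 0.012,"roll": 0,"hand": 0.2}
    - {"dx": 0.001,"dy": 0,"dz": 0.0125,"roll": 0,"hand": 0.2}
    - {"dx": 0.001,"dy": 0,"dz": 0.0125,"roll": 0,"hand": 0.2}

```text
clock: 21.6
tool_pos: [0.6241, -0.006, 0.026]
eef_rot: [0.001, 0.087, 0.996, -0.0]
force: [-1.7, -0.3, 4.3]
gripper_width: 0.0336
grip_force: 10.0
```

servo_tool:
  plan:
    - {"dx": 0,"dy": 0,"dz": 0,"roll": 0,"hand": 0.75}
    - {"dx": 0,"dy": 0,"dz": 0,"roll": 0,"hand": 0.75}
    - {"dx": 0,"dy": 0,"dz": 0,"roll": 0,"hand": 0.75}
    - {"dx": 0,"dy": 0,"dz": 0,"roll": 0,"hand": 0.75}
    - {"dx": 0,"dy": 0,"dz": -0.03,"roll": 0,"hand": 0.75}
    - {"dx": 0,"dy": 0,"dz": -0.07,"roll": 0,"hand": 0.75}
    - {"dx": 0,"dy": 0,"dz": -0.12,"roll": 0,"hand": 1}
    - {"dx": 0,"dy": 0,"dz": -0.17,"roll": 0,"hand": 1}

```text
clock: 22.4
tool_pos: [0.6232, -0.0058, 0.196]
eef_rot: [-0.001, 0.087, 0.996, 0.0]
force: [0.7, -0.5, -1.5]
gripper_width: 0.0816
grip_force: 0.0
```

```bash
python3 -c "
from h import *
go(.54,.12,.2,80)"
```

```text
dx dy dz [ 0.1037  0.1094 -0.0039] roll 0.0 rows 4.0 yaw0 80.0 p [ 0.6232 -0.0058  0.196 ] tilt [ 0.001 -0.    -1.   ]
```

servo_tool:
  plan:
    - {"dx": 0.03,"dy": 0.03,"dz": 0,"roll": 0,"hand": 1}
    - {"dx": 0.06,"dy": 0.063,"dz": 0,"roll": 0,"hand": 1}
    - {"dx": 0.09,"dy": 0.095,"dz": 0,"roll": 0,"hand": 1}
    - {"dx": 0.104,"dy": 0.1095,"dz": 0,"roll": 0,"hand": 1}
    - {"dx": 0.104,"dy": 0.1095,"dz": 0.04,"roll": 0,"hand": 1}
    - {"dx": 0.104,"dy": 0.1095,"dz": 0.06,"roll": 0,"hand": 1}
    - {"dx": 0.104,"dy": 0.1095,"dz": 0.06,"roll": 0,"hand": 1}
    - {"dx": 0.104,"dy": 0.1095,"dz": 0.06,"roll": 0,"hand": 1}

```text
clock: 23.2
tool_pos: [0.5406, 0.1201, 0.1351]
eef_rot: [0.0, 0.087, 0.996, 0.0]
force: [0.5, -0.4, -0.2]
gripper_width: 0.0914
grip_force: 0.0
```

```bash
python3 -c "
from h import *
d=look('wrist');h=cv2.cvtColor(d['img'],cv2.COLOR_BGR2HSV);H,S,V=[h[...,i].astype(int) for i in range(3)]
red=comp(((H<8)|(H>172))&(S>150)&(V>60),project(d,[(.54,.12,.085)])[0]);print('cap',rect(d,red,.085))
go(.54,.12,.018,80)"
```

```text
cap (array([536.5, 121. ]), array([27.3, 31.2]), 80.9)
dx dy dz [ 0.0014 -0.0004  0.1178] roll 0.0 rows 3.0 yaw0 80.0 p [0.5412 0.1201 0.1358] tilt [-0.002  0.001 -1.   ]
```

servo_tool:
  plan:
    - {"dx": 0.002,"dy": 0,"dz": 0.04,"roll": 0,"hand": 1}
    - {"dx": 0.002,"dy": 0,"dz": 0.08,"roll": 0,"hand": 1}
    - {"dx": 0.002,"dy": 0,"dz": 0.11,"roll": 0,"hand": 1}
    - {"dx": 0.002,"dy": 0,"dz": 0.117,"roll": 0,"hand": 1}
    - {"dx": 0.002,"dy": 0,"dz": 0.117,"roll": 0,"hand": 1}

```text
clock: 23.75
tool_pos: [0.5389, 0.1203, 0.0181]
eef_rot: [0.0, 0.087, 0.996, 0.0]
force: [0.4, -0.1, 0.6]
gripper_width: 0.0914
grip_force: 0.0
```

servo_tool:
  plan:
    - {"dx": 0,"dy": 0,"dz": 0,"roll": 0,"hand": 0.4}
    - {"dx": 0,"dy": 0,"dz": 0,"roll": 0,"hand": 0.4}
    - {"dx": 0,"dy": 0,"dz": 0,"roll": 0,"hand": 0.4}
    - {"dx": 0,"dy": 0,"dz": 0,"roll": 0,"hand": 0.4}
    - {"dx": 0,"dy": 0,"dz": 0,"roll": 0,"hand": 0.4}
    - {"dx": 0,"dy": 0,"dz": 0,"roll": 0,"hand": 0.4}
  grip_force: 10

```text
clock: 24.35
tool_pos: [0.5384, 0.1204, 0.018]
eef_rot: [0.0, 0.087, 0.996, 0.0]
force: [-0.4, -0.5, 3.0]
gripper_width: 0.0498
grip_force: 10.0
```

servo_tool:
  plan:
    - {"dx": 0,"dy": 0,"dz": -0.02,"roll": 0,"hand": 0.4}
    - {"dx": 0,"dy": 0,"dz": -0.06,"roll": 0,"hand": 0.4}
    - {"dx": 0,"dy": 0,"dz": -0.1,"roll": 0,"hand": 0.4}
    - {"dx": 0,"dy": 0,"dz": -0.13,"roll": 0,"hand": 0.4}
    - {"dx": 0,"dy": 0,"dz": -0.14,"roll": 0,"hand": 0.4}
    - {"dx": 0,"dy": 0,"dz": -0.14,"roll": 0,"hand": 0.4}

```text
clock: 24.95
tool_pos: [0.5388, 0.1205, 0.1586]
eef_rot: [0.001, 0.087, 0.996, 0.0]
force: [0.4, 0.3, -0.7]
gripper_width: 0.0494
grip_force: 10.0
```

```bash
python3 -c "
from h import *
go(.459,-.138,.158,100.4)"
```

```text
dx dy dz [ 0.0338 -0.2684  0.0003] roll -20.4 rows 6.0 yaw0 80.0 p [0.5388 0.1205 0.1586] tilt [-0.002  0.001 -1.   ]
```

servo_tool:
  plan:
    - {"dx": 0.003,"dy": -0.02,"dz": 0,"roll": -3,"hand": 0.4}
    - {"dx": 0.008,"dy": -0.06,"dz": 0,"roll": -6,"hand": 0.4}
    - {"dx": 0.013,"dy": -0.1,"dz": 0,"roll": -9,"hand": 0.4}
    - {"dx": 0.018,"dy": -0.14,"dz": 0,"roll": -12,"hand": 0.4}
    - {"dx": 0.023,"dy": -0.18,"dz": 0,"roll": -15,"hand": 0.4}
    - {"dx": 0.028,"dy": -0.22,"dz": 0,"roll": -18,"hand": 0.4}
    - {"dx": 0.033,"dy": -0.255,"dz": 0,"roll": -20.4,"hand": 0.4}
    - {"dx": 0.033,"dy": -0.2685,"dz": 0,"roll": -20.4,"hand": 0.4}

```text
clock: 25.75
tool_pos: [0.4568, -0.1402, 0.1554]
eef_rot: [-0.002, -0.089, 0.996, 0.001]
force: [-0.2, 0.4, -0.6]
gripper_width: 0.0499
grip_force: 10.0
```

servo_tool:
  plan:
    - {"dx": 0,"dy": 0,"dz": 0.02,"roll": 0,"hand": 0.4}
    - {"dx": 0,"dy": 0,"dz": 0.06,"roll": 0,"hand": 0.4}
    - {"dx": 0,"dy": 0,"dz": 0.1,"roll": 0,"hand": 0.4}
    - {"dx": 0,"dy": 0,"dz": 0.12,"roll": 0,"hand": 0.4}
    - {"dx": 0,"dy": 0,"dz": 0.125,"roll": 0,"hand": 0.4}
    - {"dx": 0,"dy": 0,"dz": 0.125,"roll": 0,"hand": 0.4}
    - {"dx": 0,"dy": 0,"dz": 0.125,"roll": 0,"hand": 0.4}

```text
clock: 26.45
tool_pos: [0.4601, -0.1383, 0.0332]
eef_rot: [0.001, -0.091, 0.996, -0.0]
force: [-0.5, -0.8, -0.2]
gripper_width: 0.0496
grip_force: 10.0
```

```bash
python3 -c "
from h import *
go(.46,-.138,.0225,100.4)"
```

```text
dx dy dz [0.     0.0003 0.0107] roll 0.0 rows 1.0 yaw0 100.4 p [ 0.4601 -0.1383  0.0332] tilt [-0.001 -0.    -1.   ]
```

servo_tool:
  plan:
    - {"dx": 0,"dy": 0,"dz": 0.005,"roll": 0,"hand": 0.4}
    - {"dx": 0,"dy": 0,"dz": 0.009,"roll": 0,"hand": 0.4}
    - {"dx": 0,"dy": 0,"dz": 0.011,"roll": 0,"hand": 0.4}
    - {"dx": 0,"dy": 0,"dz": 0.011,"roll": 0,"hand": 0.4}
    - {"dx": 0,"dy": 0,"dz": 0.011,"roll": 0,"hand": 0.4}

```text
clock: 26.95
tool_pos: [0.4594, -0.1384, 0.0219]
eef_rot: [0.0, -0.091, 0.996, -0.0]
force: [-0.4, 0.7, 1.5]
gripper_width: 0.0499
grip_force: 10.0
```

servo_tool:
  plan:
    - {"dx": 0,"dy": 0,"dz": 0,"roll": 0,"hand": 0.8}
    - {"dx": 0,"dy": 0,"dz": 0,"roll": 0,"hand": 0.8}
    - {"dx": 0,"dy": 0,"dz": 0,"roll": 0,"hand": 0.8}
    - {"dx": 0,"dy": 0,"dz": 0,"roll": 0,"hand": 0.8}
    - {"dx": 0,"dy": 0,"dz": -0.04,"roll": 0,"hand": 0.8}
    - {"dx": 0,"dy": 0,"dz": -0.09,"roll": 0,"hand": 0.8}
    - {"dx": 0,"dy": 0,"dz": -0.14,"roll": 0,"hand": 0.8}
    - {"dx": 0,"dy": 0,"dz": -0.19,"roll": 0,"hand": 0.8}

```text
clock: 27.75
tool_pos: [0.4588, -0.1382, 0.2137]
eef_rot: [-0.0, -0.091, 0.996, 0.0]
force: [0.9, -0.6, 0.1]
gripper_width: 0.0729
grip_force: 0.0
```

servo_tool:
  plan:
    - {"dx": 0,"dy": 0.04,"dz": -0.03,"roll": 0,"hand": 0.8}
    - {"dx": 0,"dy": 0.08,"dz": -0.06,"roll": 0,"hand": 0.8}
    - {"dx": 0,"dy": 0.12,"dz": -0.09,"roll": 0,"hand": 0.8}
    - {"dx": 0,"dy": 0.14,"dz": -0.1,"roll": 0,"hand": 0.8}
    - {"dx": 0,"dy": 0.14,"dz": -0.1,"roll": 0,"hand": 0.8}
    - {"dx": 0,"dy": 0.14,"dz": -0.1,"roll": 0,"hand": 0.8}
    - {"dx": 0,"dy": 0.14,"dz": -0.1,"roll": 0,"hand": 0.8}

```text
clock: 28.45
tool_pos: [0.4336, -0.0015, 0.3106]
eef_rot: [-0.001, -0.09, 0.996, -0.0]
force: [0.5, 0.4, 0.2]
gripper_width: 0.0732
grip_force: 0.0
```

```bash
python3 -c "
from h import *
d=look('wrist');go(.46,0,.3,80);cv2.imwrite('pics/w6.png',d['img'])
a=look('scene');b=look('side');cv2.imwrite('pics/f.png',np.hstack([cv2.resize(a['img'][140:300,100:450],None,fx=1.14,fy=1.14*1.5),cv2.resize(b['img'][110:350,150:430],(399,274))]))
ctr={'rnd':(.617,-.2535,.091),'sq':(.459,-.138,.089),'obl':(.451,.172,.092),'tri':(.6236,-.0062,.104)}
for k,v in ctr.items():print(k,project(d,[v])[0].round(),project(a,[v])[0].round(),project(b,[v])[0].round())"
```

```text
dx dy dz [-0.0262 -0.0032  0.0105] roll 20.3 rows 3.0 yaw0 100.3 p [ 0.4337 -0.0016  0.3106] tilt [ 0.002  0.    -1.   ]
rnd [ 43. 292.] [383. 207.] [295. 132.]
sq [153. 180.] [294. 231.] [366. 161.]
obl [430. 223.] [155. 200.] [371. 250.]
tri [248. 337.] [272. 179.] [274. 177.]
```

View pics/w6.png

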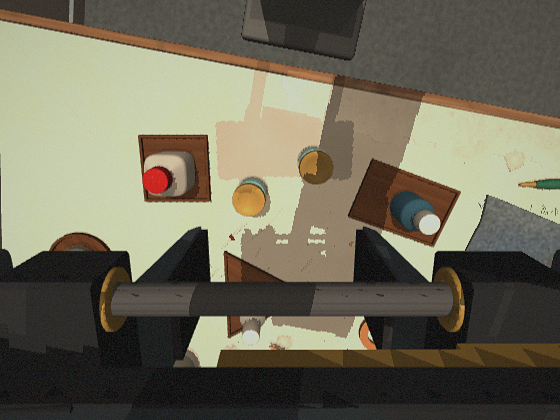

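View pics/f.png

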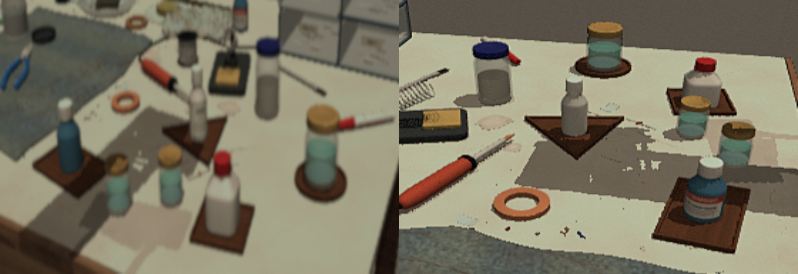

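All four stand upright on their own coasters. In the wrist view the caps are at (156,180), (428,224) and (250,337), within about 3 px of the predicted centres. In the side view the wide jar sits on the round coaster. The tall jar and foil roll look unmoved.

```bash
python3 -c "
from workcell import workorder
print(workorder.sign_off())"
```

```text
the job is handed in; nothing more can be done
None
```

I moved all four onto their own coasters and handed the job in at about 28.5 s of the 141 s; the last pictures show each upright and within about 3 mm of its centre, with the tall jar and foil roll left alone, but sign-off returned no verdict.

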